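# Feed a dust cap and snap it onto a stub axle

## Robot

A 6-joint arm with a two-finger parallel gripper is mounted at the origin on a cart in front of the work surface, level with it; the furniture and walls round the work are solid. World frame = base frame: x ahead of the robot, y to its left, z up, the work surface at z = 0. Lengths are in m, angles in rad, forces in N, time in s.
With the tool pointing down it reaches from about 0.425 to 0.95 m from the base axis. Payload 3.5 kg.
Tool frame: the origin (TCP) lies on the centre line of the jaws, within the pads' length; the fingertips stand 19 mm ahead of it and the grasp point (between the pads) is the TCP; z points along the fingers, y is the line along which they close (so a half turn about z gives the same grasp; the last joint's range is limited). The gripper opens to 85 mm and grips with 20 to 120 N. Pads are 22 mm wide; open, the fingers measure 114 mm over their backs; the gripper's body (76 mm by 85 mm) begins 54 mm behind the grasp point. The pads swing forward as they close: fully open they stand 13 mm farther back than shut.
Start: joints at [-1.294, 0.286, 1.577, -0, 1.279, -0.15], TCP at [0.279, -0.614, 0.25] pointing down, gripper open.
Joint ranges: [-2.77, 2.77], [-0.9, 2.22], [0.21, 2.48], [-1.53, 4.67], [0.24, 2.81], [-2.84, 2.84]. Speed limits (rad/s): [2.79, 2.79, 3.14, 3.14, 3.14, 3.14].

## Interface

Orientations are given as a unit quaternion [x, y, z, w].
In Python, from station import observe, snapshot, camera_model, job_done gives the robot as it stands.
- The arm moves only by the tool carry_out, never from a script. Its argument "rows" is a list of rows, each an object with "offset": the shift along the world's x, y, z in mm, a list of three; "dr": the turn, a rotation vector about the world's x, y, z in rad, a list of three. A call has 1 to 10 rows; each row shifts and turns the commanded pose from where the row before left it; what a row does not reach is not made up. A row lasts 1/8 s, in which the tool goes at most 62.5 mm and 10.7 degrees, less where a joint would pass 70% of its speed; a pose out of reach is approached as far as the arm can. A call with a gripper value outside its range is refused whole. "fingers" is the closure, from 0 (fully open) to 1 (shut), set as the call begins (left out, the last holds). The fingers move at their own pace and stop on an object; "force" is the grip in N (left out, the last holds). Time passes only in rows, so rows that do not move let the fingers close. It gives the time, the measured TCP pose, the force, the opening and the grip force at its end, in the units of the state.
- observe(): the state, without advancing time (a new reading comes with each control period).
- snapshot(name): name is "scene" or "side" or "wrist"; returns (picture, depth): 480x640x3 uint8, red, green, blue; 480x640 float32, m along the optical axis (not along the pixel's ray), 0 where there is no reading.
- camera_model(name): a dict with "fx", "fy", "cx", "cy" (pixels), "cam_to_world" (4x4, takes a point from camera to world coordinates); the wrist camera has in their place "hand_eye" (4x4, takes a point from camera to tool coordinates, whose origin is the TCP and whose axes are the flange's). Camera axes: x right, y up, looking along -z (the intrinsics and any distortion apply to the point x, -y, -z); pixel columns grow to the right and rows downward; lengths in m; the calibration is good to about 2 mm. A picture is of the moment at which its call begins: read the wrist's pose just before it. camera_model takes no time and is no camera call.
- job_done(): hands the job in; it is judged then, once.
The state is a dict: "t": time; "q": joint angles; "qd": joint speeds; "tau": joint torques, N m; "tcp_pos": TCP position; "orientation": TCP orientation; "ft_force": force on the tool from outside, world axes, zero at the start; "torque": the same for the moment, N m; "gripper_width": finger opening in m; "gripper_force": force on a finger pad.
Only numpy, scipy, OpenCV 4.12 (cv2) and the standard library are available. Lean on these libraries where they do the work, as an engineer would, in place of code of your own. Each camera call takes 0.05 s, during which the arm holds its last target. There are 200 camera calls.

## Task

Fit a dust cap to the bearing unit: swing the cap feeder's sprung lever all the way to its stop once and let it spring back, so that one yellow cap is pushed out onto the rest in front of the magazine. Pick that cap up and press it straight down over the snap ring on the end of the stub axle, through the click, until it is fully home. Leave the other caps in the magazine and the gauges lying about where they are, and finish while still holding the cap pressed down firmly, without letting go of it.

Things in the scene. Friction and masses are not known exactly. Their poses are not given: they have to be found in the camera images.
- lever (a joint): sprung red lever of the cap feeder, swinging level about an upright pivot; 0 at home, 1.11 rad at its stop, growing clockwise seen from above. Its spring brings it back to 0 when let go; 1.5 N at the handle starts it, 3.5 N holds it at the stop. A linked pusher shoves the lowest cap out of the magazine, onto the rest only when the lever reaches its stop
- lever_handle (a point): mid-height of the lever's upright black handle, a round post 16 to 18 mm thick reaching from 18 mm below this point (just above the red bar) to 24 mm above it, 77 mm above the worktop. The point lies 60 mm from the pivot axis and goes clockwise round it by 1.11 rad as the lever swings to its stop; free space all round
- lever_pivot (a point): point on the lever's upright pivot axis, at the height of lever_handle; its axes are those of the feeder: -x is the feed direction, from the magazine to the rest
- feeder_rest (a point): where a fed cap comes to stand upright: top of a rail 24 mm wide, 24 mm above the worktop (blue foot under it 36 mm wide, 8 mm high), with a 6 mm high stop at its end. x axis: back along the rail to the magazine, which is 86 mm high and begins 46 mm away; y axis: level across the rail. Grip the fed cap across the rail, along y, from above; its sides are free there
- feeder_magazine (a point): middle of the magazine, at its floor, 72 mm along +x from feeder_rest; three caps start stacked in it, between clear side walls, and cannot be reached there
- cap_a_center (a point): centre of the lowest of the three yellow caps, the one that is fed out first: round ribbed plastic cap with an orange disc on its closed flat top, 39 mm in diameter, 24 mm high (z axis up), open below, about 30 g; starts in the magazine. Bore at the mouth 26 mm, depth inside 21 mm; a bead round the mouth snaps over the axle's ring
- cap_b_center (a point): centre of the second yellow cap, the same kind; drops onto the magazine floor after the first is fed and stays in the magazine
- cap_c_center (a point): centre of the third yellow cap, the same kind, on top of the second; stays in the magazine
- axle_seat (a point): centre of the stub axle's flat top, 109 mm above the worktop, z up. The axle stands fixed in a white bearing 168 mm wide, 37 mm high. Its end is a greased round spigot 24 mm thick, chamfered to 14 mm over its top 6 mm. A cap is home when the inside of its top rests on this face: its centre is then 9 mm below this point. Below the home cap the neck is 28 mm thick for 25 mm: room for fingertips
- snap_ring (a point): centre of the sprung brass snap ring round the axle's end, 31 mm outer diameter, 13 mm below the axle's top. A cap pressed down meets it about 10 mm before it is home; pressing on takes about 13 N, then the force drops as the ring clicks into the recess of the cap, and rises again when the cap is home
- ring_gauge_center (a point): dark ring gauge lying flat on the worktop, 72 mm in diameter, 18 mm high; bystander
- bow_gauge_center (a point): C-shaped grey snap gauge lying flat on the open worktop to the right of the bearing unit, 104 x 104 x 11 mm; bystander
- indicator_center (a point): dial indicator lying on its back on the open worktop, 138 x 57 x 22 mm; bystander
Not all that is in view belongs to the job. What is shaped like the part that bears cap_c_center but grey or purple is not meant.

How it is judged:
On the way, in this order (a step that is already met when the one before it is completed fails the run):
1. the lever has been swung to its stop (value of joint lever above 1.05 rad), for 0.05 s.
2. the lever has sprung back and one cap stands on the rest (value of joint lever below 0.1 rad and horizontal distance between cap_a_center and feeder_rest below 0.012 m), for 0.1 s.
3. the cap has gone past the snap ring and is fully home on the axle (z of cap_a_center in the frame of axle_seat below -0.007 m and horizontal distance between cap_a_center and axle_seat below 0.004 m and angle between cap_a_center's own z axis and vertical below 0.12 rad), for 0.1 s.
At the end, for the whole second after the job is handed in: the first cap is home on the axle (centre within 4 mm of the axle's, no more than 2 mm above full depth, upright within 0.12 rad) and the fingers still press it on the axle with more than 5 N; the lever is back home and the other two caps are in the magazine (within 12 mm of its middle) (all of step 3 and contact force between cap_a and hub above 5 N and contact force between the fingers and cap_a above 3 N and value of joint lever below 0.1 rad and horizontal distance between each of cap_b_center, cap_c_center and feeder_magazine below 0.012 m); the arm keeps its last pose, push and grip.
It fails at once if the ring gauge is disturbed (moved more than 20 mm) (distance of ring_gauge_center from where it was at the start of the episode above 0.02 m).
It fails at once if the snap gauge is disturbed (moved more than 20 mm) (distance of bow_gauge_center from where it was at the start of the episode above 0.02 m).
It fails at once if the dial indicator is disturbed (moved more than 20 mm) (distance of indicator_center from where it was at the start of the episode above 0.02 m).
It also fails if it takes over 58 s, if anything falls off the work surface, if the arm or the gripper's body presses on something with over 40 N, if the wrist force passes 120 N, or if a joint passes its speed limit or range.

## Working session

There is one attempt and no reset: what is moved stays moved. The work goes in short steps, Python scripts to look and compute and a tool call to move; the robot and the scene stay as the last step left them, time stands still between calls to the robot, and variables do not carry over. Pictures are saved under pics/ and viewed, at most 10 in all, crops included, and the job is handed in when it is done.

Besides the shell and the picture viewer there is one more tool, called after ">>>" by a JSON object that holds its "api" and its "payload", one argument or row to a line. carry_out: Moves the arm, as the interface text tells. Its arguments: {"type":"object","properties":{"rows":{"type":"array"},"fingers":{"type":"number"},"force":{"type":"number"}},"required":["rows"]}

```bash
mkdir -p pics; ls
cat > h.py <<'E'
import numpy as np, cv2
from station import observe, snapshot, camera_model, job_done
from scipy.spatial.transform import Rotation as R
def grab(n,f):
    s=observe(); p,d=snapshot(n)
    m=camera_model(n)
    if 'hand_eye' in m:
        T=np.eye(4);T[:3,:3]=R.from_quat(s['orientation']).as_matrix();T[:3,3]=s['tcp_pos'];T=T@np.array(m['hand_eye'])
    else: T=np.array(m['cam_to_world'])
    np.savez(f,p=p,d=d,T=T,K=[m['fx'],m['fy'],m['cx'],m['cy']])
    cv2.imwrite(f'pics/{f}.png',p[:,:,::-1]); return s,m
def cloud(f):
    z=np.load(f+'.npz');d=z['d'];fx,fy,cx,cy=z['K'];v,u=np.indices(d.shape)
    P=np.stack([(u-cx)/fx*d,-(v-cy)/fy*d,-d],-1)@z['T'][:3,:3].T+z['T'][:3,3]
    P[d==0]=np.nan
    return z['p'],P
def ray(f,u,v,h):
    z=np.load(f+'.npz');fx,fy,cx,cy=z['K'];r=z['T'][:3,:3]@np.array([(u-cx)/fx,-(v-cy)/fy,-1]);o=z['T'][:3,3]
    return o+r*(h-o[2])/r[2]
E
python3 - <<'E'
from h import *
s,m=grab('scene','s1');print(s);print(m)
s,m=grab('side','d1');print(m)
E
```

```text
pics
{'t': 0.0, 'q': array([-1.29402306e+00,  2.87195235e-01,  1.57817836e+00,  1.34587497e-05,
        1.27859556e+00, -1.50000873e-01]), 'qd': array([8.19073633e-06, 1.32057222e-03, 7.71729586e-04, 2.22563646e-03,
       3.43206690e-04, 8.57214357e-04]), 'tau': array([ 1.08120330e-03, -4.05976546e+01, -2.92626590e+01, -8.06388880e-05,
        5.70257631e-03,  2.88924404e-06]), 'tcp_pos': array([ 0.27926721, -0.61384813,  0.24892667]), 'orientation': array([ 9.77318960e-01,  2.11769305e-01, -6.88393875e-05, -1.18627260e-03]), 'ft_force': array([-0.54386415, -0.21072903, -0.31644981]), 'torque': array([ 0.01013162, -0.00599902, -0.04825112]), 'gripper_force': 0.0, 'gripper_width': 0.08524922990714764}
{'fx': 515.1161443810577, 'fy': 515.1161443810577, 'cx': 324.3723222978844, 'cy': 242.4177350680328, 'cam_to_world': array([[ 0.4699051 ,  0.48311352, -0.73877637, -0.39556698],
       [-0.88244743,  0.27778196, -0.3796363 , -0.51786803],
       [ 0.02181132,  0.83032434,  0.55685344,  0.79654371],
       [ 0.        ,  0.        ,  0.        ,  1.        ]])}
{'fx': 445.5413153560794, 'fy': 445.5413153560794, 'cx': 320.07055622477793, 'cy': 239.077382137313, 'cam_to_world': array([[-0.95699621, -0.17494644,  0.23141304,  0.7610131 ],
       [ 0.28961118, -0.62245584,  0.72709978,  0.68095097],
       [ 0.01684088,  0.76285154,  0.64635433,  0.73402032],
       [ 0.        ,  0.        ,  0.        ,  1.        ]])}
```

View pics/s1.png

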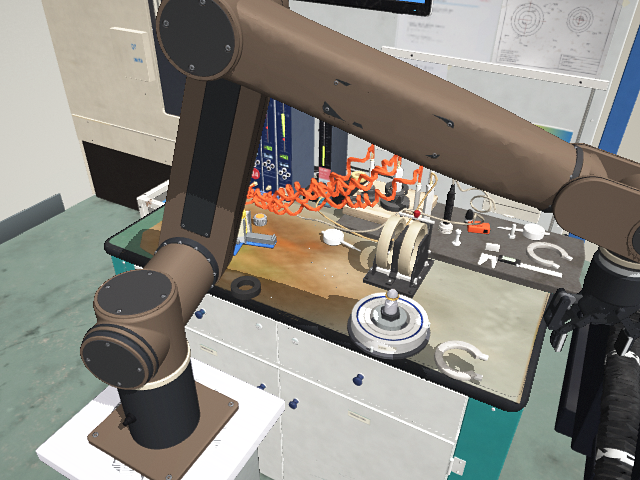

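View pics/d1.png

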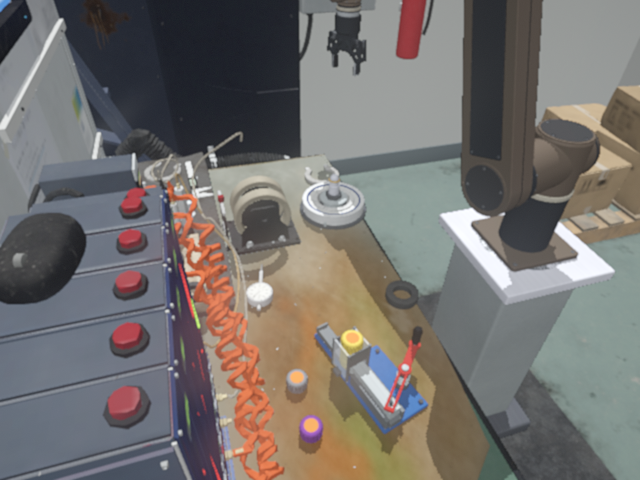

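Run:
```python
from h import *
p,P=cloud('d1')
c=p[300:440,290:450,::-1];cv2.imwrite('pics/d1c.png',cv2.resize(c,None,fx=5,fy=4.28,interpolation=cv2.INTER_CUBIC)[:600])
for n,u,v in [('captop',351,338),('handle',417,332),('pivot?',392,408),('end',322,332),('axle?',334,190),('blue',422,404),('ring',402,294),('rail',375,375)]:
    print(n,P[v,u].round(3))
p,P=cloud('s1')
for n,u,v in [('axletop',391,294),('handle',300,230)]: print(n,P[v,u].round(3))
```

```text
captop [0.558 0.235 0.095]
handle [0.441 0.257 0.097]
pivot? [0.528 0.357 0.053]
end [0.585 0.155 0.024]
axle? [ 0.431 -0.243  0.074]
blue [0.46  0.345 0.011]
ring [0.378 0.088 0.001]
rail [0.525 0.281 0.034]
axletop [ 0.418 -0.261  0.107]
handle [ 0.684  0.117 -0.001]
```

View pics/d1c.png

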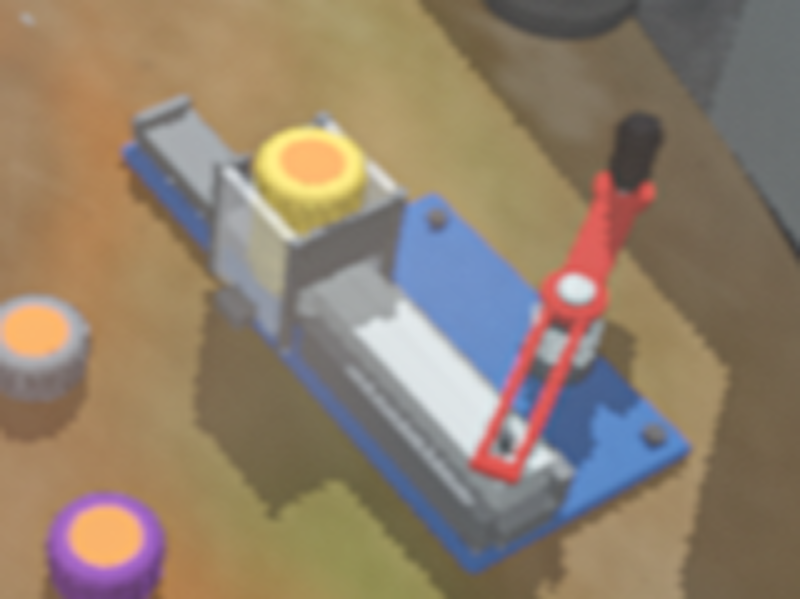

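Run:
```python
from h import *
q=lambda x,y:(290+x/5,300+y/4.28)
for n,x,y,h in [('captop',312,160,.096),('handletop',640,125,.101),('pivot',577,288,.06),('restL',135,125,.03),('restR',188,98,.03),('foot corner',475,572,.008),('footR',690,447,.008),('footL',125,150,.008)]:
    u,v=q(x,y); print(n,ray('d1',u,v,h)[:2].round(4), cloud('d1')[1][int(round(v)),int(round(u))].round(3))
m=camera_model('wrist');print(np.round(m['hand_eye'],3),m['fx'])
# axle top from scene
p,P=cloud('s1');s=P[280:310,375:410].reshape(-1,3);s=s[s[:,2]>.1];print(len(s),np.nanmean(s,0),np.nanmax(s,0),np.nanmin(s,0))
p,P=cloud('d1');s=P[160:210,310:360].reshape(-1,3);s=s[s[:,2]>.1];print(len(s),np.nanmean(s,0))
```

```text
captop [0.5553 0.2349] [0.556 0.235 0.097]
handletop [0.4382 0.254 ] [0.439 0.255 0.103]
pivot [0.4763 0.2961] [0.477 0.295 0.06 ]
restL [0.5945 0.1507] [0.592 0.144 0.022]
restR [0.5696 0.1414] [0.561 0.12  0.001]
foot corner [0.5422 0.374 ] [ 0.54   0.371 -0.001]
footR [0.4485 0.3468] [0.445 0.343 0.002]
footL [0.5973 0.147 ] [0.598 0.148 0.01 ]
[[-0.001  0.959  0.283  0.071]
 [ 1.     0.001  0.001  0.001]
 [ 0.001  0.283 -0.959 -0.123]
 [ 0.     0.     0.     1.   ]] 410.357662781119
85 [ 0.42107484 -0.26214291  0.10611993] [ 0.43313812 -0.25033593  0.1130532 ] [ 0.41233077 -0.27539165  0.10001451]
56 [ 0.42846434 -0.25188111  0.10600254]
```

>>> {"api": "carry_out", "payload": {
  "rows": [
    {"offset": [18,50,7],"dr": [0,0,-0.02]},
    {"offset": [18,50,7],"dr": [0,0,-0.02]},
    {"offset": [18,50,7],"dr": [0,0,-0.02]},
    {"offset": [18,50,7],"dr": [0,0,-0.02]},
    {"offset": [18,50,7],"dr": [0,0,-0.02]},
    {"offset": [18,50,7],"dr": [0,0,-0.02]},
    {"offset": [23,54,8],"dr": [0,0,-0.035]},
    {"offset": [0,0,0],"dr": [0,0,0]},
    {"offset": [0,0,0],"dr": [0,0,0]}
  ],
  "fingers": 0.5,
  "force": 60
}}

```text
t: 1.23
tcp_pos: [0.4103, -0.2605, 0.2999]
orientation: [0.991, 0.136, -0.0, 0.0]
ft_force: [-0.6, 0.2, -0.9]
gripper_width: 0.043
gripper_force: 0.0
```

Run:
```python
from h import *
s,m=grab('wrist','w1');print(s['t'],s['tcp_pos'],s['gripper_width'],s['qd'].round(3))
p,P=cloud('w1');k=(P[...,2]>.095)&(P[...,2]<.125)&(np.hypot(P[...,0]-.42,P[...,1]+.26)<.04)
v,u=np.where(k);print(len(u),u.min(),u.max(),v.min(),v.max(),P[k].mean(0))
```

```text
1.225 [ 0.41025513 -0.26050901  0.29994455] 0.04299018768687827 [-0.032  0.013 -0.003  0.002  0.001  0.003]
1135 296 333 173 211 [ 0.42639638 -0.25835846  0.10343042]
```

View pics/w1.png

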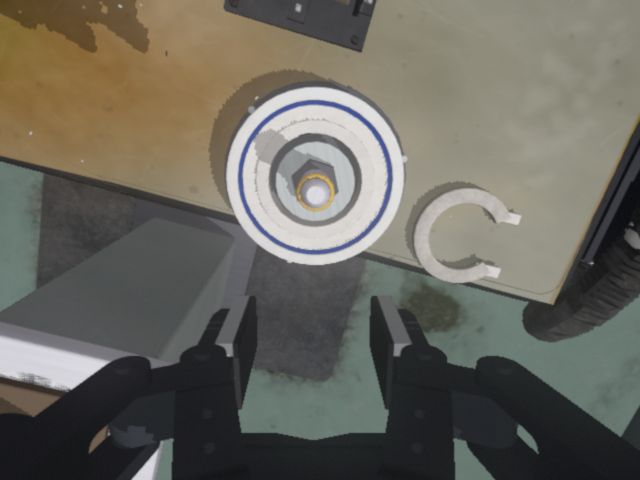

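>>> {"api": "carry_out", "payload": {
  "rows": [
    {"offset": [10,54,0],"dr": [0,0,0]},
    {"offset": [10,54,0],"dr": [0,0,0]},
    {"offset": [10,54,0],"dr": [0,0,0]},
    {"offset": [10,54,0],"dr": [0,0,0]},
    {"offset": [10,54,0],"dr": [0,0,0]},
    {"offset": [10,54,0],"dr": [0,0,0]},
    {"offset": [10,54,0],"dr": [0,0,0]},
    {"offset": [10,54,0],"dr": [0,0,0]},
    {"offset": [10,54,0],"dr": [0,0,0]},
    {"offset": [0,0,0],"dr": [0,0,0]}
  ]
}}

```text
t: 2.52
tcp_pos: [0.5012, 0.2269, 0.2992]
orientation: [0.991, 0.137, -0.001, -0.0]
ft_force: [-0.1, -0.5, 0.2]
gripper_width: 0.0429
gripper_force: 0.0
```

Run:
```python
from h import *
print('axle',ray('w1',316.5,189.5,.109),'ring',ray('w1',316.5,192.5,.096))
p,P=cloud('w1')
hsv=cv2.cvtColor(p,cv2.COLOR_RGB2HSV)[165:220,290:345]
k=(hsv[...,1]>120)&(hsv[...,0]>12)&(hsv[...,0]<30);v,u=np.where(k)
print(len(u),cv2.minEnclosingCircle(np.stack([u+290,v+165],1).astype(np.float32)))
s,m=grab('wrist','w2');print(s['t'],s['tcp_pos'])
```

```text
axle [ 0.42965968 -0.2589461   0.109     ] ring [ 0.42526718 -0.260281    0.096     ]
186 ((315.1271667480469, 191.65846252441406), 18.139209747314453)
2.525 [0.50119329 0.22694289 0.29916681]
```

View pics/w2.png

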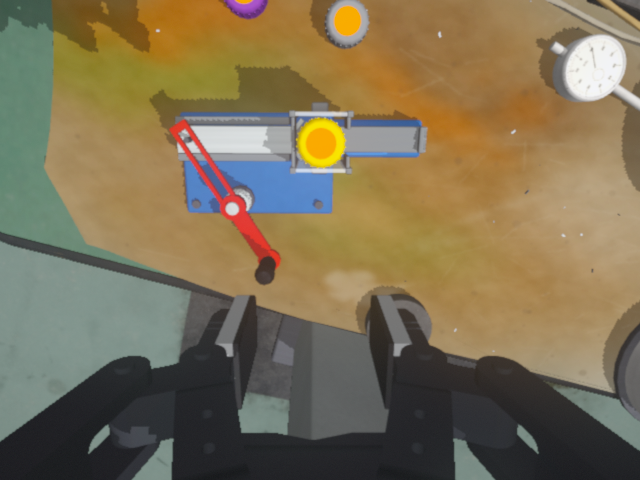

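Run:
```python
from h import *
for n,u,v,h in [('cap',322,144,.096),('cap2',322,144,.072),('handletop',264.5,276,.101),('handle low',268,262,.061),('pivot',232,208.5,.062),('stop',423.5,138,.03),('rail L',180,142,.03),('footBL',188,212,.008),('footBR',331,212,.008)]:
    print(n,ray('w2',u,v,h).round(4), cloud('w2')[1][int(v),int(u)].round(4))
```

```text
cap [0.5537 0.2334 0.096 ] [0.5538 0.2334 0.0962]
cap2 [0.5525 0.2326 0.072 ] [0.5538 0.2334 0.0962]
handletop [0.4372 0.2503 0.101 ] [0.4366 0.2507 0.0998]
handle low [0.4351 0.2511 0.061 ] [0.4414 0.2508 0.0778]
pivot [0.4761 0.2943 0.062 ] [0.4758 0.2948 0.0593]
stop [0.581  0.1419 0.03  ] [0.5809 0.1423 0.0298]
rail L [0.5164 0.359  0.03  ] [0.5197 0.352  0.054 ]
footBL [0.4461 0.3447 0.008 ] [ 4.436e-01  3.467e-01 -4.000e-04]
footBR [0.486  0.2025 0.008 ] [0.4845 0.2018 0.0007]
```

>>> {"api": "carry_out", "payload": {
  "rows": [
    {"offset": [-33,12,0],"dr": [0,0,0]},
    {"offset": [-32,12,-40],"dr": [0,0,0]},
    {"offset": [0,0,-50],"dr": [0,0,0]},
    {"offset": [0,0,-50],"dr": [0,0,0]},
    {"offset": [0,0,-40],"dr": [0,0,0]},
    {"offset": [0,0,-32],"dr": [0,0,0]},
    {"offset": [0,0,0],"dr": [0,0,0]},
    {"offset": [0,0,0],"dr": [0,0,0]}
  ]
}}

```text
t: 3.58
tcp_pos: [0.4368, 0.2488, 0.0896]
orientation: [0.991, 0.135, 0.001, -0.0]
ft_force: [-0.2, 0.2, 0.2]
gripper_width: 0.0425
gripper_force: 0.0
```

Run:
```python
from h import *
s,m=grab('wrist','w3');print(s['t'],s['tcp_pos'],s['ft_force'])
```

```text
3.575 [0.43676723 0.24875022 0.08956946] [-0.20120687  0.2436772   0.20835178]
```

View pics/w3.png

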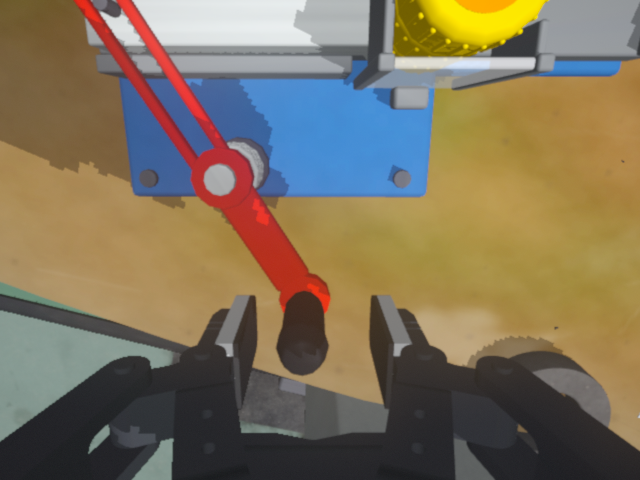

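>>> {"api": "carry_out", "payload": {
  "rows": [
    {"offset": [-8,10,-2],"dr": [0,0,0]},
    {"offset": [-6,11,0],"dr": [0,0,0]},
    {"offset": [-5,10,0],"dr": [0,0,0]},
    {"offset": [-2,10,0],"dr": [0,0,0]},
    {"offset": [0,10,0],"dr": [0,0,0]},
    {"offset": [0,10,0],"dr": [0,0,0]},
    {"offset": [0,8,0],"dr": [0,0,0]},
    {"offset": [0,4,0],"dr": [0,0,0]},
    {"offset": [0,0,0],"dr": [0,0,0]}
  ]
}}

```text
t: 4.75
tcp_pos: [0.4142, 0.3229, 0.0862]
orientation: [0.991, 0.136, -0.0, -0.0]
ft_force: [-2.2, -3.7, 0.8]
gripper_width: 0.0428
gripper_force: 1.5
```

>>> {"api": "carry_out", "payload": {
  "rows": [
    {"offset": [0,3,0],"dr": [0,0,0]},
    {"offset": [0,3,0],"dr": [0,0,0]},
    {"offset": [0,0,0],"dr": [0,0,0]}
  ]
}}

```text
t: 5.12
tcp_pos: [0.4145, 0.3262, 0.086]
orientation: [0.991, 0.136, -0.001, 0.003]
ft_force: [-0.7, -12.5, 1.6]
gripper_width: 0.0427
gripper_force: 6.0
```

Run:
```python
from h import *
s,m=grab('wrist','w4');print(s['t'],s['tcp_pos'],s['ft_force'])
```

```text
5.125 [0.4144755  0.32624707 0.08601922] [ -0.733938   -12.53959454   1.62831912]
```

View pics/w4.png

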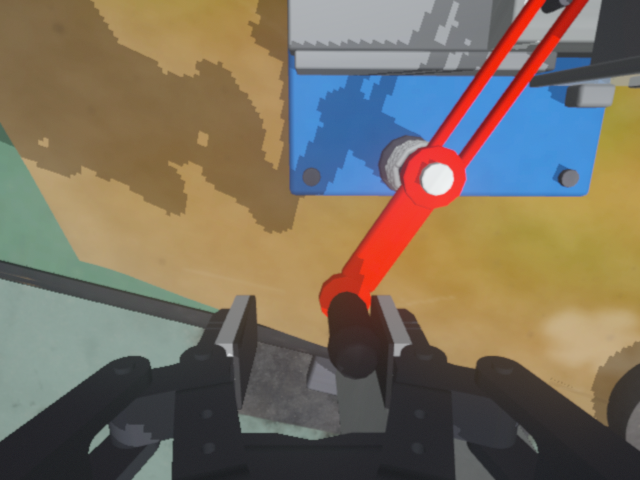

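>>> {"api": "carry_out", "payload": {
  "rows": [
    {"offset": [0,-10,0],"dr": [0,0,0]},
    {"offset": [0,-10,0],"dr": [0,0,0]},
    {"offset": [0,-10,0],"dr": [0,0,0]},
    {"offset": [0,-10,0],"dr": [0,0,0]},
    {"offset": [2,-10,0],"dr": [0,0,0]},
    {"offset": [5,-10,0],"dr": [0,0,0]},
    {"offset": [6,-10,0],"dr": [0,0,0]},
    {"offset": [8,-9,0],"dr": [0,0,0]},
    {"offset": [0,0,0],"dr": [0,0,0]},
    {"offset": [0,0,0],"dr": [0,0,0]}
  ]
}}

```text
t: 6.42
tcp_pos: [0.4354, 0.2496, 0.0862]
orientation: [0.991, 0.135, -0.0, -0.0]
ft_force: [0.3, 0.7, 0.8]
gripper_width: 0.043
gripper_force: 0.0
```

>>> {"api": "carry_out", "payload": {
  "rows": [
    {"offset": [0,0,50],"dr": [0,0,0]},
    {"offset": [0,0,50],"dr": [0,0,0]},
    {"offset": [20,-15,50],"dr": [0,0,0]},
    {"offset": [40,-20,40],"dr": [0,0,0]},
    {"offset": [20,-20,0],"dr": [0,0,0]},
    {"offset": [0,0,0],"dr": [0,0,0]},
    {"offset": [0,0,0],"dr": [0,0,0]}
  ],
  "fingers": 0
}}

```text
t: 7.3
tcp_pos: [0.5145, 0.195, 0.2753]
orientation: [0.991, 0.136, -0.001, -0.0]
ft_force: [-0.2, -0.6, 0.0]
gripper_width: 0.0855
gripper_force: 0.0
```

Run:
```python
from h import *
s,m=grab('wrist','w5');print(s['t'],s['tcp_pos'],s['ft_force'],s['gripper_width'])
```

```text
7.3 [0.51446565 0.19504598 0.27530873] [-0.24281421 -0.60537394  0.01698917] 0.08549545278224224
```

View pics/w5.png

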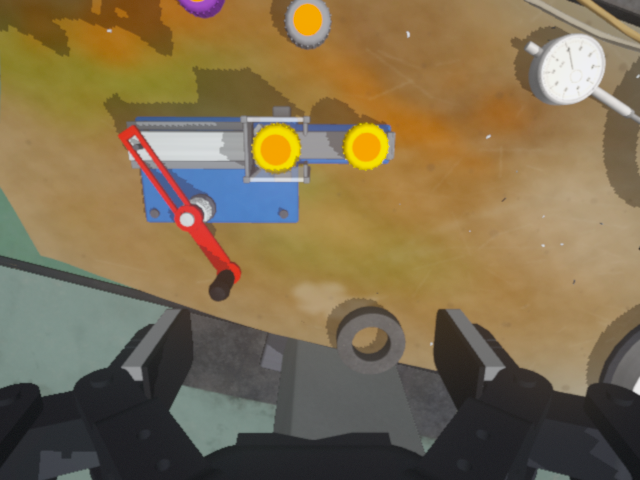

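Run:
```python
from h import *
p,P=cloud('w5')
k=(np.hypot(P[...,0]-.574,P[...,1]-.164)<.03)&(P[...,2]>.044)&(P[...,2]<.055)
print('cap',ray('w5',367,146.5,.048),P[k].mean(0),k.sum(),'mag',ray('w5',276,147.5,.072),observe()['q'])
hsv=cv2.cvtColor(p,cv2.COLOR_RGB2HSV);h=k&(hsv[...,0]<20)&(hsv[...,1]>150);v,u=np.where(h);print(u.mean(),v.mean(),P[h].mean(0),h.sum())
```

```text
cap [0.57380683 0.16394864 0.048     ] [0.57326649 0.16535561 0.04742614] 1627 mag [0.55479776 0.23524445 0.072     ] [ 1.78153351e-01 -7.59000974e-03  1.85776706e+00  4.26425536e-04
  1.29350580e+00  1.47611289e+00]
nan nan [nan nan nan] 0<stdin>:5: RuntimeWarning: Mean of empty slice.
  ret = ret.dtype.type(ret / rcount)
  ret = um.true_divide(
```

>>> {"api": "carry_out", "payload": {
  "rows": [
    {"offset": [7,-4,0],"dr": [0,0,0.175]},
    {"offset": [7,-4,0],"dr": [0,0,0.175]},
    {"offset": [7,-4,0],"dr": [0,0,0.175]},
    {"offset": [7,-4,0],"dr": [0,0,0.175]},
    {"offset": [7,-4,0],"dr": [0,0,0.175]},
    {"offset": [7,-4,0],"dr": [0,0,0.175]},
    {"offset": [7,-4,0],"dr": [0,0,0.175]},
    {"offset": [7,-2,0],"dr": [0,0,0.175]},
    {"offset": [2,0,0],"dr": [0,0,0.17]},
    {"offset": [0,0,0],"dr": [0,0,0]}
  ]
}}

```text
t: 8.6
tcp_pos: [0.5727, 0.1654, 0.2757]
orientation: [0.605, 0.796, -0.0, -0.001]
ft_force: [0.4, 0.5, 0.4]
gripper_width: 0.0855
gripper_force: 0.0
```

>>> {"api": "carry_out", "payload": {
  "rows": [
    {"offset": [1,-1,-55],"dr": [0,0,0]},
    {"offset": [0,0,-55],"dr": [0,0,0]},
    {"offset": [0,0,-55],"dr": [0,0,0]},
    {"offset": [0,0,-40],"dr": [0,0,0]},
    {"offset": [0,0,-20],"dr": [0,0,0]},
    {"offset": [0,0,-10],"dr": [0,0,0]},
    {"offset": [0,0,0],"dr": [0,0,0]},
    {"offset": [0,0,0],"dr": [0,0,0]}
  ]
}}

```text
t: 9.6
tcp_pos: [0.5759, 0.1638, 0.0433]
orientation: [0.605, 0.796, 0.001, 0.001]
ft_force: [-0.4, 0.2, -0.2]
gripper_width: 0.0854
gripper_force: 0.0
```

>>> {"api": "carry_out", "payload": {
  "rows": [
    {"offset": [0,0,0],"dr": [0,0,0]},
    {"offset": [0,0,0],"dr": [0,0,0]},
    {"offset": [0,0,0],"dr": [0,0,0]},
    {"offset": [0,0,0],"dr": [0,0,0]},
    {"offset": [0,0,0],"dr": [0,0,0]},
    {"offset": [0,0,0],"dr": [0,0,0]}
  ],
  "fingers": 1,
  "force": 80
}}

```text
t: 10.35
tcp_pos: [0.5752, 0.1637, 0.0423]
orientation: [0.605, 0.796, 0.001, 0.001]
ft_force: [-0.0, -0.8, 5.7]
gripper_width: 0.0364
gripper_force: 80.2
```

>>> {"api": "carry_out", "payload": {
  "rows": [
    {"offset": [0,0,10],"dr": [0,0,0]},
    {"offset": [0,0,30],"dr": [0,0,0]},
    {"offset": [0,0,50],"dr": [0,0,0]},
    {"offset": [0,0,50],"dr": [0,0,0]},
    {"offset": [0,0,40],"dr": [0,0,0]},
    {"offset": [0,0,0],"dr": [0,0,0]},
    {"offset": [0,0,0],"dr": [0,0,0]}
  ]
}}

```text
t: 11.22
tcp_pos: [0.5736, 0.1635, 0.22]
orientation: [0.605, 0.796, -0.001, -0.001]
ft_force: [-0.9, -0.3, -1.1]
gripper_width: 0.0363
gripper_force: 79.9
```

Run:
```python
from h import *
s,m=grab('wrist','w6');print(s['t'],s['tcp_pos'],s['ft_force'],s['gripper_width'])
p,P=cloud('w6');z=np.load('w6.npz')
T=np.eye(4);T[:3,:3]=R.from_quat(s['orientation']).as_matrix();T[:3,3]=s['tcp_pos']
Q=(P-T[:3,3])@T[:3,:3]
hsv=cv2.cvtColor(p,cv2.COLOR_RGB2HSV)
k=(hsv[...,1]>150)&(hsv[...,0]<32)&(np.linalg.norm(Q,axis=-1)<.045)
top=k&(Q[...,2]<-.002)
print(k.sum(),np.nanmin(Q[k],0),np.nanmax(Q[k],0),top.sum(),np.median(Q[top],0) if top.sum() else 0)
k=k&(hsv[...,0]<20);print(k.sum(),Q[k].mean(0),Q[k].min(0),Q[k].max(0))
```

```text
11.225 [0.57357284 0.16348518 0.219994  ] [-0.88199685 -0.30588267 -1.06350288] 0.03626024430083687
11799 [-0.0172372  -0.01993918 -0.0183083 ] [0.02151248 0.01891958 0.01873675] 9552 [ 0.00356569 -0.0009574  -0.00521312]
1632 [ 0.00656941 -0.00308349 -0.00529729] [-0.01109687 -0.01993918 -0.0183083 ] [0.01322958 0.01891958 0.01673148]
```

View pics/w6.png

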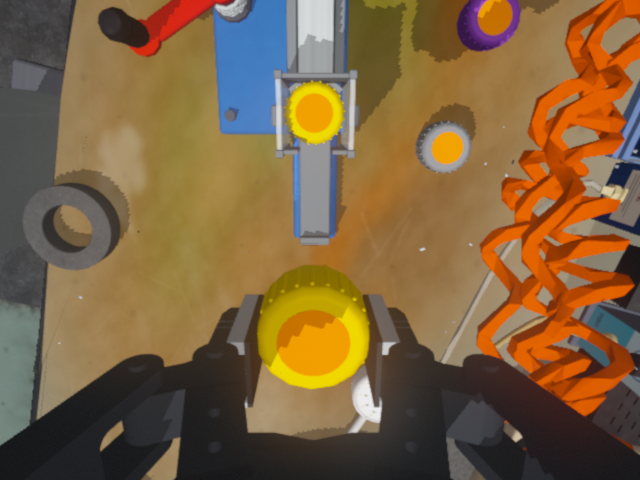

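>>> {"api": "carry_out", "payload": {
  "rows": [
    {"offset": [-14,-56,0],"dr": [0,0,0]},
    {"offset": [-14,-56,0],"dr": [0,0,0]},
    {"offset": [-14,-56,0],"dr": [0,0,0]},
    {"offset": [-14,-56,0],"dr": [0,0,0]},
    {"offset": [-14,-56,0],"dr": [0,0,0]},
    {"offset": [-14,-56,0],"dr": [0,0,0]},
    {"offset": [-14,-56,0],"dr": [0,0,0]},
    {"offset": [-14,-56,0],"dr": [0,0,0]},
    {"offset": [-12,-52,0],"dr": [0,0,0]},
    {"offset": [0,0,0],"dr": [0,0,0]}
  ]
}}

```text
t: 12.52
tcp_pos: [0.4486, -0.3388, 0.2189]
orientation: [0.607, 0.795, 0.0, -0.002]
ft_force: [0.1, -0.9, -0.1]
gripper_width: 0.0363
gripper_force: 80.0
```

>>> {"api": "carry_out", "payload": {
  "rows": [
    {"offset": [0,0,0],"dr": [0,0,0]}
  ]
}}

```text
t: 12.65
tcp_pos: [0.4498, -0.3355, 0.2193]
orientation: [0.605, 0.796, 0.001, -0.002]
ft_force: [-0.3, -0.9, -0.5]
gripper_width: 0.0366
gripper_force: 80.0
```

Run:
```python
from h import *
s,m=grab('wrist','w7');print(s['t'],s['tcp_pos'],s['ft_force'],s['gripper_width'])
z=np.load('w6.npz')
# cap disc center in tool frame
H=np.array(m['hand_eye']);r=H[:3,:3]@np.array([(314-m['cx'])/m['fx'],-(343-m['cy'])/m['fy'],-1]);o=H[:3,3]
print('cap in tool',o+r*(-.0055-o[2])/r[2])
p,P=cloud('w7')
c=p[60:260,220:420,::-1];cv2.imwrite('pics/w7c.png',cv2.resize(c,None,fx=3,fy=3,interpolation=cv2.INTER_CUBIC))
k=(np.hypot(P[...,0]-.428,P[...,1]+.26)<.03)&(P[...,2]>.104)&(P[...,2]<.114);v,u=np.where(k)
print(k.sum(),u.min(),u.max(),v.min(),v.max(),P[k].mean(0),P[k].min(0),P[k].max(0))
```

```text
12.65 [ 0.44979267 -0.33545741  0.21927455] [-0.25457506 -0.93049091 -0.52986487] 0.0366381698836963
cap in tool [ 0.00137003 -0.00033292 -0.0055    ]
1244 288 329 81 124 [ 0.42534731 -0.25934674  0.10727008] [ 0.41388208 -0.27090136  0.10400695] [ 0.43677366 -0.24836256  0.11053943]
```

View pics/w7c.png

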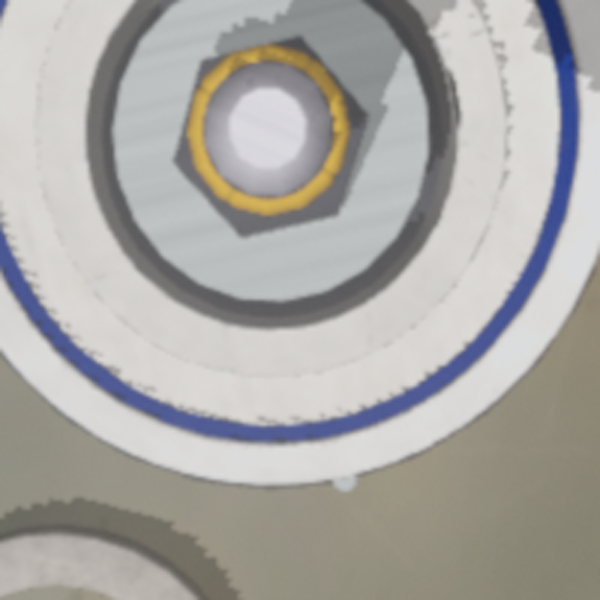

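Run:
```python
from h import *
print(ray('w7',309.3,102.3,.109),ray('w7',309.7,103.3,.096),ray('w1',316.5,189.5,.109),ray('w1',315.3,191.7,.096),observe()['tcp_pos'])
```

```text
[ 0.42572705 -0.2591115   0.109     ] [ 0.42581302 -0.25907668  0.096     ] [ 0.42965968 -0.2589461   0.109     ] [ 0.42563197 -0.25917692  0.096     ] [ 0.45016513 -0.3350107   0.21972668]
```

>>> {"api": "carry_out", "payload": {
  "rows": [
    {"offset": [-12,38,0],"dr": [0,0,0]},
    {"offset": [-12,37,0],"dr": [0,0,0]},
    {"offset": [0,0,-35],"dr": [0,0,0]},
    {"offset": [0,0,-35],"dr": [0,0,0]},
    {"offset": [0,0,0],"dr": [0,0,0]},
    {"offset": [0,0,0],"dr": [0,0,0]},
    {"offset": [0,0,0],"dr": [0,0,0]}
  ]
}}

```text
t: 13.58
tcp_pos: [0.4275, -0.262, 0.1532]
orientation: [0.605, 0.796, -0.0, 0.002]
ft_force: [-0.2, 0.2, -0.6]
gripper_width: 0.0363
gripper_force: 80.0
```

Run:
```python
from h import *
s=observe();print(s['tcp_pos'],R.from_quat(s['orientation']).as_matrix()[:,2],s['ft_force'])
```

```text
[ 0.42746512 -0.26198087  0.15321952] [ 0.00244834 -0.00226458 -0.99999444] [-0.24711354  0.16902381 -0.62753359]
```

>>> {"api": "carry_out", "payload": {
  "rows": [
    {"offset": [-1,1.5,-10],"dr": [0,0,0]},
    {"offset": [0,0,-10],"dr": [0,0,0]},
    {"offset": [0,0,-6],"dr": [0,0,0]},
    {"offset": [0,0,-4],"dr": [0,0,0]},
    {"offset": [0,0,0],"dr": [0,0,0]},
    {"offset": [0,0,0],"dr": [0,0,0]}
  ]
}}

```text
t: 14.32
tcp_pos: [0.4256, -0.2601, 0.1215]
orientation: [0.605, 0.796, -0.0, 0.0]
ft_force: [0.2, -0.3, -0.5]
gripper_width: 0.0367
gripper_force: 80.0
```

>>> {"api": "carry_out", "payload": {
  "rows": [
    {"offset": [0,0,-2],"dr": [0,0,0]},
    {"offset": [0,0,-2],"dr": [0,0,0]},
    {"offset": [0,0,-2],"dr": [0,0,0]},
    {"offset": [0,0,0],"dr": [0,0,0]}
  ]
}}

```text
t: 14.82
tcp_pos: [0.4261, -0.2603, 0.1159]
orientation: [0.605, 0.796, 0.0, 0.001]
ft_force: [1.0, 0.1, 1.0]
gripper_width: 0.0363
gripper_force: 80.4
```

>>> {"api": "carry_out", "payload": {
  "rows": [
    {"offset": [0,0,-2],"dr": [0,0,0]},
    {"offset": [0,0,-2],"dr": [0,0,0]},
    {"offset": [0,0,0],"dr": [0,0,0]}
  ]
}}

```text
t: 15.2
tcp_pos: [0.4264, -0.2603, 0.1129]
orientation: [0.605, 0.796, 0.0, 0.001]
ft_force: [1.7, 2.4, 6.7]
gripper_width: 0.0367
gripper_force: 80.8
```

>>> {"api": "carry_out", "payload": {
  "rows": [
    {"offset": [0,0,-2],"dr": [0,0,0]},
    {"offset": [0,0,-2],"dr": [0,0,0]},
    {"offset": [0,0,0],"dr": [0,0,0]}
  ]
}}

```text
t: 15.58
tcp_pos: [0.4252, -0.2598, 0.1066]
orientation: [0.605, 0.796, -0.0, -0.0]
ft_force: [2.6, -1.0, -1.2]
gripper_width: 0.0361
gripper_force: 80.3
```

>>> {"api": "carry_out", "payload": {
  "rows": [
    {"offset": [0,0,-2],"dr": [0,0,0]},
    {"offset": [0,0,-2],"dr": [0,0,0]},
    {"offset": [0,0,0],"dr": [0,0,0]}
  ]
}}

```text
t: 15.95
tcp_pos: [0.4261, -0.2608, 0.1062]
orientation: [0.605, 0.796, -0.0, 0.0]
ft_force: [-2.7, 3.3, 13.4]
gripper_width: 0.0366
gripper_force: 82.0
```

>>> {"api": "carry_out", "payload": {
  "rows": [
    {"offset": [0,0,-2],"dr": [0,0,0]},
    {"offset": [0,0,0],"dr": [0,0,0]},
    {"offset": [0,0,0],"dr": [0,0,0]}
  ]
}}

```text
t: 16.32
tcp_pos: [0.4267, -0.2612, 0.1061]
orientation: [0.605, 0.796, -0.0, 0.001]
ft_force: [-6.4, 4.3, 21.8]
gripper_width: 0.0369
gripper_force: 82.9
```

Run:
```python
from h import *
s,m=grab('wrist','w8');p,P=cloud('w8')
hsv=cv2.cvtColor(p,cv2.COLOR_RGB2HSV);v,u=np.indices(hsv.shape[:2])
k=(hsv[...,1]>150)&(hsv[...,0]<20)&(abs(u-314)<35)&(abs(v-343)<35)
print(k.sum(),u[k].mean(),v[k].mean(),np.nanmedian(P[k],0),s['ft_force'],s['tcp_pos'])
```

```text
3580 313.03435754189945 342.3606145251397 [ 0.42559746 -0.25971261  0.11172083] [-6.44534863  4.28238582 21.79341445] [ 0.42671164 -0.26121189  0.10614019]
```

Cap top is at z 0.1117 (0.112 expected when home), centred within 1 mm, with a 22 N push.

```bash
python3 -c "
from station import job_done;print(job_done())"
```

```text
the job is handed in; nothing more can be done
None
```

The job is handed in: one cap was fed, picked up and pressed through the click until home on the axle, and the gripper is still holding it down with about 22 N; the judge's verdict was not shown.

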